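# Set the riveting jig's sprung pin with the mallet from the drawer

## Robot

A 6-joint arm with a two-finger parallel gripper is mounted at the origin on the work surface. World frame = base frame: x ahead of the robot, y to its left, z up, the work surface at z = 0. Lengths are in m, angles in degrees, forces in N, time in s.
With the tool pointing down it reaches from about 0.25 to 0.725 m from the base axis. Payload 9.7 kg.
Tool frame: the origin (TCP) lies midway between the tips of the shut fingers; the grasp point (between the pads) lies 19 mm behind it; z points along the fingers, y is the line along which they close (so a half turn about z gives the same grasp; the last joint's range is limited). The gripper opens to 85 mm and grips with 20 to 120 N. Pads are 22 mm wide; open, the fingers measure 114 mm over their backs; the gripper's body (76 mm by 85 mm) begins 54 mm behind the grasp point. The pads swing forward as they close: fully open they stand 13 mm farther back than shut.
Start: joints at [-72.88, 4.979, 10.078, 95.1, 0, 90], TCP at [0.162, -0.526, 0.208] pointing down, gripper open.
Joint ranges: [-179.16, 179.16], [-48.56, 103.87], [-65.8, 70.77], [-126.05, 130.52], [-82.76, 87.17], [-180, 180]. Speed limits (degrees/s): [127.2, 127.2, 147.25, 180, 180, 180].

## Interface

Orientations are given as [roll, pitch, yaw] about the fixed x, y, z axes, in that order (R = Rz(yaw) Ry(pitch) Rx(roll)).
In Python, from workcell import readout, imaging, bot, spotter gives the robot as it stands.
- The arm moves only by the shell command python3 -m jog 'ROWS' [FORCE]. ROWS is JSON, a list of rows, each an object with "rotation": the turn, a rotation vector about the world's x, y, z in degrees, a list of three; "translation": the shift along the world's x, y, z in mm, a list of three; "grip": the finger opening in mm, from 0 to 85.4. In form: [{"rotation": [wx, wy, wz], "translation": [dx, dy, dz], "grip": grip}, ...]. A call has 1 to 20 rows; each row is the pose to reach, as a shift and turn from the pose commanded when the call began; what a row does not reach only later rows make up. A row lasts 1/10 s, in which the tool goes at most 50 mm and 8.59 degrees, less where a joint would pass 70% of its speed; a pose out of reach is approached as far as the arm can. A call with a gripper value outside its range is refused whole. The fingers move at their own pace and stop on an object; FORCE is the grip in N (left out, the last holds). Time passes only in rows, so rows that repeat a pose let the fingers close. It gives the time, the measured TCP pose, the force, the opening and the grip force at its end, in the units of the state.
- readout.get_obs(): the state, without advancing time (a new reading comes with each control period).
- imaging.camera(name): name is "scene" or "side" or "wrist"; returns (picture, depth): 384x512x3 uint8, red, green, blue; 384x512 float32, m along the optical axis (not along the pixel's ray), 0 where there is no reading.
- imaging.camera_info(name): a dict with "vertical_fov" (degrees; the focal length in pixels is half the picture's height over the tangent of half this angle, whatever the lens; pixels are square), "cx", "cy" (the principal point, pixels), "extrinsics" (4x4, takes a point from camera to world coordinates); the wrist camera has in their place "tool_from_camera" (4x4, takes a point from camera to tool coordinates, whose origin is the TCP and whose axes are the flange's). Camera axes: x right, y down, z forward; pixel columns grow to the right and rows downward; lengths in m; the calibration is good to about 2 mm. The wrist camera is an equidistant fisheye: a pixel r from the principal point sees the ray r / f radians off the axis. A picture is of the moment at which its call begins: read the wrist's pose just before it. camera_info takes no time and is no camera call.
- bot.job_done(): hands the job in; it is judged then, once.
Trained networks look in the newest picture that a camera, given by its name, has taken for a name from the list of things; names that differ only in an ending like _2 or _b are one class to them, and where a whole thing is asked for, a point or a joint stands for the part that bears it (a point fixed in the world has none). Each returns a list of dicts, best first, with "confidence" (0 to 1); they miss things now and then, are a little off and sometimes report something else, mostly with a low value. They report only what shows in the picture. A call takes as long as a camera call.
- spotter.spot_in(camera, target): "box" ([centre column, centre row, width, height] in pixels, round what is visible of it).
- spotter.mark_of(camera, target): "uv" ([column, row] in pixels: a listed point, or the origin of a listed thing).
The state is a dict: "time": time; "q": joint angles; "qd": joint speeds; "joint_efforts": joint torques, N m; "ee_pos": TCP position; "tcp_rot": TCP orientation; "wrist_force": force on the tool from outside, world axes, zero at the start; "torque": the same for the moment, N m; "opening": finger opening in m; "grasp_force": force on a finger pad.
Only numpy, scipy, OpenCV 4.12 (cv2) and the standard library are available. Lean on these libraries where they do the work, as an engineer would, in place of code of your own. Each camera call takes 0.05 s, during which the arm holds its last target. There are 200 camera calls.

## Task

Pull the drawer of the low grey cabinet out to its stop and take out the mallet. Strike the leaning sprung pin of the riveting jig with the mallet, quickly and squarely along the pin's lean (a blow, not a slow push), so that it snaps down and stays down, without ramming it hard against its stop (25 N is too much). Then stand the mallet gently on its head's face on the bare bench, as it stood in the drawer, and let go, leaving the drawer open and the other things where they are.

Things in the scene. Friction and masses are not known exactly. Their poses are not given: they have to be found in the camera images.
- drawer_handle (a point): middle of the drawer's handle, a steel bar 10 thick and 110 long along y, 75 above the bench, its centre 45 out from the drawer's front. The axes are the fixed cabinet's: its front looks to -x, and the drawer slides out that way. The low grey cabinet is 240 deep, 220 wide, 105 high; with the drawer shut its front lies 57 behind (+x of) this point
- drawer (a joint): drawer's travel in m: 0 shut, 0.18 out at its stop; starts slightly open. Inside it is 181 wide with its floor 26 above the bench and side walls up to 75 above the bench, the front up to 96; about 2.5 N of friction
- mallet: stubby mallet, 0.15 to 0.3 kg: round aluminium head 36 across, 60 high, standing on its lower face in the drawer, the wooden handle level: 16 wide, 20 high, centreline 30 above the face, bare from 18 to 95 from the head's axis. Origin at the centre of the head's lower (striking) face, z up the head's axis, x along the handle, away from the head
- jig: riveting jig fixed on the bench: base plate 150 (x) by 110 (y) by 12 high; on it a dark steel block with a sloped top, 100 by 84, its normal leaning 0.56 rad towards the jig's own -x, top edge 105 high. Origin under its centre. Two clamps 8 high stand on the lower slope, 23 to 45 from the pin's axis
- pin_foot (a point): point where the pin's axis leaves the jig's slope; z up along the pin (leaning 0.56 rad from vertical towards the jig's -x), y as the jig's. Along z stand a bushing 26 across and in it the sprung pin, topped by a round steel button 14 across, 16 above the bushing. The bushing's height differs each time, no reading tells it: the button's top is 22 to 42 up z from this point
- pin (a joint): how far the pin is down, in m: 0 up, 0.012 fully down. A snap spring: it pushes back with about 8 N at the top, less as it goes down; driven past 0.007 it snaps to the bottom and stays, short of that it springs back up
- screwdriver: bystander: screwdriver lying flat, 160 long, up to 30 high, origin under its middle, x along it
- pot: bystander: small open white pot, 72 across, 50 high; origin under its centre
- jar: bystander: open clear jar, 84 across, 100 high; origin under its centre
- bottle: bystander: clear bottle with a blue cap, 64 across, 190 high; origin under its centre
- tray: bystander: shallow aluminium parts tray, 150 (its x) by 100 by 30 high; origin under its centre
- wrench: bystander: flat wrench, 140 long, origin under its middle, x along it
- tin: bystander: plain steel tin, 60 across, 70 high; origin under its centre

How it is judged (in metres and radians):
On the way, in this order (a step that is already met when the one before it is completed fails the run):
1. the drawer is pulled out to its stop (within 10 mm) (value of joint drawer above 0.17 m), for 0.2 s.
2. the mallet drives the pin down at more than 0.05 m/s, the head's axis within 12 degrees of the pin's (contact force between mallet and jig above 1 N and velocity of joint pin above 0.05 m/s and angle between the z axis of mallet and the z axis of pin_foot, either way round below 0.21 rad).
3. the pin has snapped down and stays down (value of joint pin above 0.01 m), for 0.3 s.
At the end, for the whole second after the job is handed in: the pin is down (at least 10 of its 12 mm), the drawer still at least 120 mm out, and the mallet stands at rest on its lower face on the bench top (within 7 degrees of upright, face within 6 mm of the bench), let go (value of joint pin above 0.01 m and value of joint drawer above 0.12 m and angle between mallet's own z axis and vertical below 0.12 rad and height (world z) of mallet between -0.004 and 0.006 m and linear speed of mallet below 0.02 m/s); the robot touches nothing.
It fails at once if the jig is rammed: the mallet bears on the pin or jig with more than 25 N (contact force between mallet and jig above 25 N).
It fails at once if the mallet is dropped: it moves faster than 0.7 m/s with no finger on it (linear speed of mallet above 0.7 m/s and contact force between mallet and the fingers below 0.1 N).
It fails at once if a bystander is shifted by more than 30 mm (distance of any of screwdriver, pot, jar, bottle, tray, wrench, tin from where it was at the start of the episode above 0.03 m).
It also fails if it takes over 64 s, if anything falls off the work surface, if the arm or the gripper's body presses on something with over 40 N, if the wrist force passes 120 N, or if a joint passes its speed limit or range.

## Working session

There is one attempt and no reset: what is moved stays moved. The work goes in short steps, Python scripts to look and compute and a shell command to move; the robot and the scene stay as the last step left them, time stands still between calls to the robot, and variables do not carry over. Pictures are saved under pics/ and viewed, at most 10 in all, crops included, and the job is handed in when it is done.

```bash
ls; mkdir -p pics; cat > h.py <<'E'
import numpy as np, cv2
from workcell import readout, imaging, bot, spotter
def shot(n,save=None):
    p,d=imaging.camera(n)
    if save: cv2.imwrite('pics/'+save,cv2.cvtColor(p,cv2.COLOR_RGB2BGR))
    return p,d
def world(n,d,uv,dep=None):
    i=imaging.camera_info(n); f=192/np.tan(np.radians(i['vertical_fov'])/2)
    u,v=uv; z=dep if dep is not None else d[int(round(v)),int(round(u))]
    return (np.array(i['extrinsics'])@[(u-i['cx'])/f*z,(v-i['cy'])/f*z,z,1])[:3]
def cloud(n,d):
    i=imaging.camera_info(n); f=192/np.tan(np.radians(i['vertical_fov'])/2)
    v,u=np.mgrid[:384,:512]
    P=np.stack([(u-i['cx'])/f*d,(v-i['cy'])/f*d,d],-1)
    E=np.array(i['extrinsics']); return P@E[:3,:3].T+E[:3,3]
def pt_at(n,uv,h):  # ray to plane z=h
    E=np.array(imaging.camera_info(n)['extrinsics'])[:3,3]; p=world(n,None,uv,1.0)
    return E+(p-E)*(h-E[2])/(p[2]-E[2])
E
python3 - <<'E'
from h import *
np.set_printoptions(precision=3,suppress=True)
for c in ['scene','side']:
    p,d=shot(c,c+'0.png'); np.save(c+'0.npy',d)
    for t in ['drawer_handle','mallet','jig','pin_foot','screwdriver','pot','jar','bottle','tray','wrench','tin']:
        r=spotter.mark_of(c,t)[:2]
        print(c,t,[(np.round(x['uv'],1),round(x['confidence'],2),world(c,d,x['uv'])) for x in r if 0<=x['uv'][1]<383 and 0<=x['uv'][0]<511])
    print(imaging.camera_info(c))
E
```

```text
pics
scene drawer_handle [(array([335.2, 212.9]), 0.59, array([0.597, 0.217, 0.077]))]
scene mallet []
scene jig [(array([214.7, 170.8]), 0.74, array([ 0.54 , -0.184,  0.044]))]
scene pin_foot [(array([215. , 147.7]), 0.62, array([ 0.486, -0.21 ,  0.09 ]))]
scene screwdriver [(array([237.6, 235.9]), 0.6, array([ 0.731, -0.009,  0.012]))]
scene pot [(array([162.8, 153.4]), 0.73, array([ 0.485, -0.424,  0.   ]))]
scene jar [(array([237.1, 237.9]), 0.74, array([ 0.728, -0.012,  0.   ])), (array([212.4, 239. ]), 0.71, array([ 0.786, -0.055,  0.033]))]
scene bottle [(array([136.2, 185.6]), 0.69, array([ 0.686, -0.378,  0.024])), (array([213.9, 148.8]), 0.38, array([ 0.492, -0.211,  0.088]))]
scene tray [(array([162. , 207.4]), 0.64, array([ 0.716, -0.267,  0.002])), (array([210.2, 237.3]), 0.3, array([ 0.79 , -0.058,  0.042]))]
scene wrench [(array([422. , 234.4]), 0.66, array([0.5  , 0.449, 0.006]))]
scene tin [(array([418.7, 266.7]), 0.68, array([0.636, 0.454, 0.021]))]
{'vertical_fov': 50.95874218098251, 'cx': 257.33768157840296, 'cy': 194.43633378913026, 'extrinsics': array([[-0.417, 
[... 736 characters left out ...]
, (array([184.4, 241.2]), 0.45, array([0.691, 0.244, 0.045]))]
side jar [(array([235.8, 173.2]), 0.8, array([ 0.736, -0.045,  0.04 ]))]
side bottle [(array([309.3, 131. ]), 0.96, array([ 0.663, -0.368,  0.026]))]
side tray [(array([279. , 149.1]), 0.57, array([ 0.712, -0.254,  0.005]))]
side wrench [(array([200.8, 358.1]), 0.94, array([0.487, 0.451, 0.007]))]
side tin [(array([152.5, 331.3]), 0.78, array([0.585, 0.475, 0.055]))]
{'vertical_fov': 45.92175087089599, 'cx': 259.14075372266694, 'cy': 192.31370043181516, 'extrinsics': array([[-0.849, -0.343,  0.402,  0.134],
       [-0.528,  0.564, -0.635,  0.781],
       [-0.009, -0.751, -0.66 ,  0.861],
       [ 0.   ,  0.   ,  0.   ,  1.   ]])}
```

View pics/scene0.png

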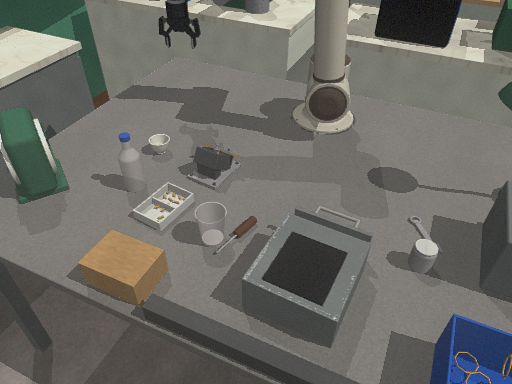

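View pics/side0.png

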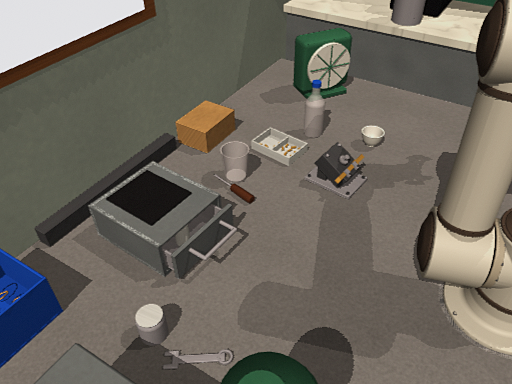

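The scene view shows the cabinet (≈310,265) with its handle at (337,215), jig at (213,163). In the side view the handle is at (218,238), the jig slope and pin at (343,160), with the mallet partly visible in the open drawer at (190,235).

```bash
python3 - <<'E'
from h import *
np.set_printoptions(precision=4,suppress=True)
for c in ['scene','side']:
    d=np.load(c+'0.npy'); P=cloud(c,d); ok=d>0
    R=lambda x0,x1,y0,y1,z0,z1: P[ok&(P[...,0]>x0)&(P[...,0]<x1)&(P[...,1]>y0)&(P[...,1]<y1)&(P[...,2]>z0)&(P[...,2]<z1)]
    b=R(.3,.9,.6,.9,-.02,.02); 
    print(c,'bench z',np.median(R(.55,.6,-.05,.05,-.02,.02)[:,2]))
    t=R(.55,1.05,.05,.5,.1,.112); r=cv2.minAreaRect(t[:,:2].astype(np.float32)); print('cab',r,len(t),np.median(t[:,2]), cv2.boxPoints(r))
    hb=R(.5,.68,.1,.35,.066,.09); r=cv2.minAreaRect(hb[:,:2].astype(np.float32)); print('handle region',r,len(hb)); 
    j=R(.38,.62,-.32,-.1,.006,.018); r=cv2.minAreaRect(j[:,:2].astype(np.float32)); print('jigbase',r,len(j),cv2.boxPoints(r))
    # slope plane fit RANSAC
    s=R(.38,.62,-.32,-.1,.03,.15); best=None; rng=np.random.default_rng(0)
    for k in range(1500):
        a=s[rng.choice(len(s),3,False)]; n=np.cross(a[1]-a[0],a[2]-a[0]); 
        if np.linalg.norm(n)<1e-8: continue
        n/=np.linalg.norm(n); n*=np.sign(n[2])
        if abs(np.arccos(n[2])-.56)>.1: continue
        m=abs((s-a[0])@n)<.002
        if best is None or m.sum()>best[0]: best=(m.sum(),m)
    q=s[best[1]]; n=np.linalg.svd(q-q.mean(0))[2][2]; n*=np.sign(n[2])
    print('slope',best[0],len(s),n,np.arccos(n[2]),'yaw jig',np.degrees(np.arctan2(-n[1],-n[0])),q.mean(0))
    h=(s-q.mean(0))@n; o=s[h>.006]; print('above',len(o),o[np.argsort(-(o-q.mean(0))@n)][:12],np.sort(h)[::-1][:12])
E
python3 - <<'E'
import cv2
a=cv2.imread('pics/scene0.png')[130:195,170:260];b=cv2.imread('pics/side0.png')[130:205,300:375]
c=cv2.imread('pics/side0.png')[180:280,140:250]
cv2.imwrite('pics/crop0.png',cv2.hconcat([cv2.resize(x,(260,260),interpolation=2) for x in (a,b,c)]))
E
```

```text
scene bench z -0.0005574634943608103
cab ((0.8023445010185242, 0.21227265894412994), (0.2206423431634903, 0.24265117943286896), 86.32909393310547) 8105 0.10573051078737417 [[0.6742 0.1099]
 [0.9164 0.0944]
 [0.9305 0.3146]
 [0.6883 0.3301]]
handle region ((0.622843861579895, 0.22419792413711548), (0.20605652034282684, 0.06516066193580627), 86.37677001953125) 612
jigbase ((0.49637871980667114, -0.21160617470741272), (0.11203758418560028, 0.15320681035518646), 83.89502716064453) 486 [[ 0.4143 -0.2592]
 [ 0.5666 -0.2755]
 [ 0.5785 -0.1641]
 [ 0.4262 -0.1478]]
slope 140 869 [-0.4866  0.0454  0.8724] 0.5106500138478488 yaw jig -5.32734475802871 [ 0.4902 -0.2079  0.0821]
above 33 [[ 0.4764 -0.2079  0.1021]
 [ 0.4699 -0.2081  0.0981]
 [ 0.4742 -0.2129  0.0993]
 [ 0.4721 -0.2033  0.097 ]
 [ 0.4735 -0.2062  0.097 ]
 [ 0.4736 -0.2098  0.096 ]
 [ 0.4736 -0.2135  0.0949]
 [ 0.472  -0.2036  0.0931]
 [ 0.4766 -0.2045  0.0956]
 [ 0.4762 -0.2084  0.0942]
 [ 0.476  -0.2123  0.0929]
 [ 0.4746 -0.206   0.0901]] [0.0242 0.0238 0.0226 0.0221 0.0212 0.0202 0.019  0.0186 0.0186 0.0174
 0.0162 0.0147]
side 
[... 387 characters left out ...]
6, -0.2117234766483307), (0.1159420758485794, 0.15157781541347504), 83.10025787353516) 676 [[ 0.4123 -0.2602]
 [ 0.5628 -0.2784]
 [ 0.5767 -0.1633]
 [ 0.4262 -0.1451]]
slope 420 1153 [-0.5024  0.0688  0.8619] 0.5317767123536951 yaw jig -7.803387777661245 [ 0.4845 -0.2086  0.0796]
above 97 [[ 0.4714 -0.2063  0.1043]
 [ 0.4702 -0.2039  0.1028]
 [ 0.4685 -0.2075  0.1012]
 [ 0.4644 -0.2063  0.0966]
 [ 0.4663 -0.2105  0.0967]
 [ 0.4677 -0.2136  0.0976]
 [ 0.467  -0.2055  0.0961]
 [ 0.4715 -0.2148  0.0989]
 [ 0.4707 -0.2067  0.0974]
 [ 0.4649 -0.2151  0.0942]
 [ 0.4695 -0.2045  0.0958]
 [ 0.4699 -0.2188  0.0969]] [0.028  0.0275 0.0267 0.0248 0.0237 0.0236 0.0232 0.0227 0.0224 0.022
 0.0217 0.0216]
```

View pics/crop0.png

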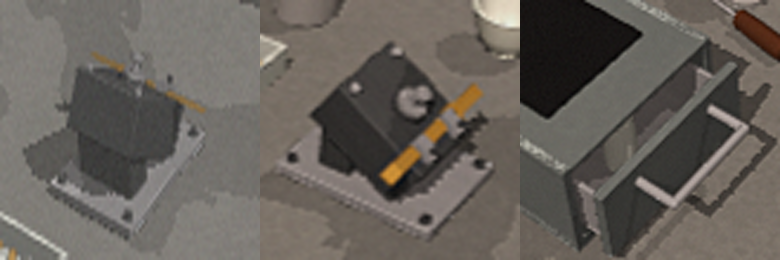

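The crops confirm the pin pointing off the slope (button about (412,100) in the crop), the yellow clamps on the lower slope, and the mallet's pale head inside the drawer. Next I refine the handle bar and work out the turn.

```bash
python3 - <<'E'
from h import *
from scipy.spatial.transform import Rotation as R
np.set_printoptions(precision=4,suppress=True)
a=np.radians(-3.65); X=np.array([np.cos(a),np.sin(a)]);Y=np.array([-X[1],X[0]]);C=np.array([.8023,.212])
for c in ['scene','side']:
    d=np.load(c+'0.npy');P=cloud(c,d).reshape(-1,3); l=np.c_[(P[:,:2]-C)@X,(P[:,:2]-C)@Y,P[:,2]]
    m=(l[:,0]>-.24)&(l[:,0]<-.17)&(abs(l[:,1])<.045)&(l[:,2]>.06)&(l[:,2]<.1); b=l[m]
    print(c,m.sum(),np.histogram(b[:,0],bins=np.arange(-.24,-.169,.005)),np.median(b[:,2]))
o=readout.get_obs(); print(o['tcp_rot'],o['ee_pos'],o['opening'],o['time'])
R0=R.from_euler('xyz',o['tcp_rot'],degrees=True); print(R0.as_matrix())
for s in (1,-1):
    y=s*np.r_[X,0]; z=np.array([0,0,-1.]); Rt=R.from_matrix(np.c_[np.cross(y,z),y,z]); print(s,(Rt*R0.inv()).as_rotvec(degrees=True))
print('shut handle',C-.177*X, X,Y)
E
```

```text
scene 129 (array([ 0,  0,  0,  0,  0,  8, 59, 62,  0,  0,  0,  0,  0,  0]), array([-0.24 , -0.235, -0.23 , -0.225, -0.22 , -0.215, -0.21 , -0.205,
       -0.2  , -0.195, -0.19 , -0.185, -0.18 , -0.175, -0.17 ])) 0.07735040607863397
side 142 (array([ 0,  0,  0,  0,  1, 71, 66,  4,  0,  0,  0,  0,  0,  0]), array([-0.24 , -0.235, -0.23 , -0.225, -0.22 , -0.215, -0.21 , -0.205,
       -0.2  , -0.195, -0.19 , -0.185, -0.18 , -0.175, -0.17 ])) 0.07855085195923434
[179.9984   0.0001  17.1214] [ 0.1619 -0.5256  0.2081] 0.085771273726974 1.2
[[ 0.9557  0.2944  0.    ]
 [ 0.2944 -0.9557 -0.    ]
 [-0.      0.     -1.    ]]
1 [ 0.0011  0.0013 69.2286]
-1 [   0.0014   -0.0012 -110.7714]
shut handle [0.6257 0.2233] [ 0.998  -0.0637] [0.0637 0.998 ]
```

```bash
python3 -m jog '[{"rotation":[0,0,8],"translation":[40,60,0],"grip":34},{"rotation":[0,0,15],"translation":[75,100,0],"grip":34},{"rotation":[0,0,22],"translation":[110,140,0],"grip":34},{"rotation":[0,0,29],"translation":[145,180,0],"grip":34},{"rotation":[0,0,36],"translation":[175,220,0],"grip":34},{"rotation":[0,0,43],"translation":[205,260,0],"grip":34},{"rotation":[0,0,50],"translation":[235,300,0],"grip":34},{"rotation":[0,0,56],"translation":[260,345,0],"grip":34},{"rotation":[0,0,62],"translation":[285,390,0],"grip":34},{"rotation":[0,0,66],"translation":[305,435,0],"grip":34},{"rotation":[0,0,69.2],"translation":[325,480,0],"grip":34},{"rotation":[0,0,69.2],"translation":[345,525,0],"grip":34},{"rotation":[0,0,69.2],"translation":[365,570,0],"grip":34},{"rotation":[0,0,69.2],"translation":[385,615,0],"grip":34},{"rotation":[0,0,69.2],"translation":[405,660,0],"grip":34},{"rotation":[0,0,69.2],"translation":[420,705,0],"grip":34},{"rotation":[0,0,69.2],"translation":[433,751,0],"grip":34},{"rotation":[0,0,69.2],"translation":[433,751,-30],"grip":34},{"rotation":[0,0,69.2],"translation":[433,751,-60],"grip":34},{"rotation":[0,0,69.2],"translation":[433,751,-60],"grip":34}]'
```

```text
time: 3.2
ee_pos: [0.593, 0.2256, 0.1431]
tcp_rot: [-179.6, 0.2, 86.4]
wrist_force: [0.2, -0.2, -0.7]
opening: 0.0338
grasp_force: 0.0
```

```bash
python3 -m jog '[{"rotation":[0,0,0],"translation":[0,0,-30],"grip":34},{"rotation":[0,0,0],"translation":[0,0,-60],"grip":34},{"rotation":[0,0,0],"translation":[0,0,-80],"grip":34},{"rotation":[0,0,0],"translation":[0,0,-91],"grip":34},{"rotation":[0,0,0],"translation":[0,0,-91],"grip":34},{"rotation":[0,0,0],"translation":[0,0,-91],"grip":5},{"rotation":[0,0,0],"translation":[0,0,-91],"grip":5},{"rotation":[0,0,0],"translation":[0,0,-91],"grip":5},{"rotation":[0,0,0],"translation":[0,0,-91],"grip":5},{"rotation":[0,0,0],"translation":[0,0,-91],"grip":5}]' 40
```

```text
time: 4.2
ee_pos: [0.595, 0.2255, 0.0574]
tcp_rot: [180.0, -0.0, 86.3]
wrist_force: [-0.7, 0.6, -0.4]
opening: 0.0049
grasp_force: 0.0
```

```bash
python3 - <<'E'
from h import *
print(readout.get_obs()['opening'],readout.get_obs()['grasp_force'])
p,d=shot('side');a=p[170:310,130:310]
q,e=shot('scene');b=q[150:290,250:430]
cv2.imwrite('pics/c1.png',cv2.cvtColor(cv2.hconcat([cv2.resize(x,(400,311),interpolation=2) for x in (a,b)]),4))
E
```

```text
0.004942389596646871 0.0
```

View pics/c1.png

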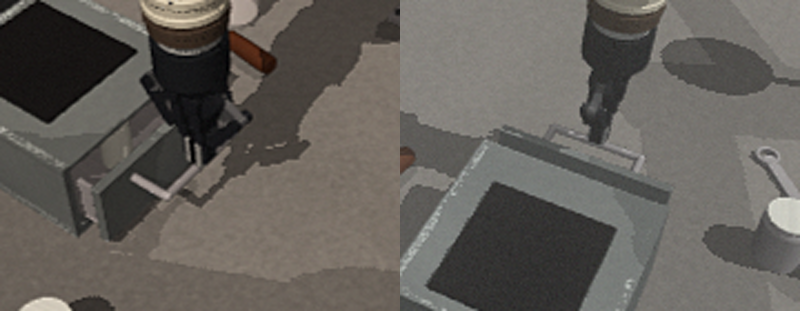

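```bash
python3 - <<'E'
from h import *
a=np.radians(-3.65); X=np.array([np.cos(a),np.sin(a)]);Y=np.array([-X[1],X[0]]);C=np.array([.8023,.212])
for c in ['scene','side']:
    p,d=shot(c);P=cloud(c,d).reshape(-1,3); l=np.c_[(P[:,:2]-C)@X,(P[:,:2]-C)@Y,P[:,2]]
    for lo,hi in ((-.05,-.02),(-.02,.02),(.02,.05)):
        m=(l[:,0]>-.26)&(l[:,0]<-.155)&(l[:,1]>lo)&(l[:,1]<hi)&(l[:,2]>.05)&(l[:,2]<.11); b=l[m]
        print(c,lo,m.sum(),np.histogram(b[:,0],bins=np.arange(-.26,-.154,.01))[0],b[:,2].min(),b[:,2].max())
p,d=shot('wrist','w1.png')
E
```

```text
scene -0.05 61 [ 0  0  0  0  3 38  0  0  0  6] 0.069213519155495 0.09690198802409256
scene -0.02 134 [ 0  0  0  0  9 45 49  2  0  6] 0.06982108078597804 0.10972799506416409
scene 0.02 67 [ 0  0  0  0  2 41  0  0  0  9] 0.0703995384250986 0.0986015024435456
side -0.05 15 [0 0 0 0 9 0 1 0 0 5] 0.055109573256992284 0.07863000110107576
side -0.02 306 [  0   0   0  31  46  37   8   0   0 162] 0.05031837827426966 0.1094893821577162
side 0.02 198 [  0   0   0   0  32  21   0   0   0 126] 0.050089367022585374 0.0994282717875763
```

View pics/w1.png

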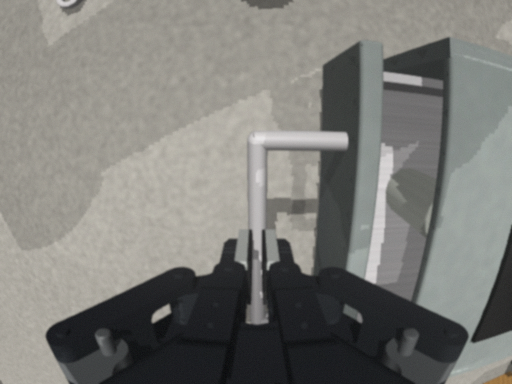

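```bash
python3 -m jog '[{"rotation":[0,0,0],"translation":[0,0,0],"grip":0},{"rotation":[0,0,0],"translation":[0,0,0],"grip":0},{"rotation":[0,0,0],"translation":[0,0,0],"grip":0},{"rotation":[0,0,0],"translation":[0,0,0],"grip":0}]' 60
```

```text
time: 4.85
ee_pos: [0.5949, 0.2254, 0.0571]
tcp_rot: [-180.0, 0.0, 86.3]
wrist_force: [0.7, -0.9, 0.1]
opening: 0.0002
grasp_force: 0.0
```

```bash
python3 - <<'E'
from h import *
from scipy.spatial.transform import Rotation as R
np.set_printoptions(precision=4,suppress=True)
o=readout.get_obs(); p,d=shot('wrist','w2.png'); i=imaging.camera_info('wrist'); T=np.array(i['tool_from_camera']); f=192/np.tan(np.radians(i['vertical_fov'])/2)
print(T,f,i['cx'],i['cy'])
Rt=R.from_euler('xyz',o['tcp_rot'],degrees=True).as_matrix()
for u,v in ((257,180),(257,210),(257,225),(257,250),(257,300),(150,100),(300,140),(243,245),(271,245),(240,300)):
    r=np.hypot(u-i['cx'],v-i['cy']);th=r/f; ph=np.arctan2(v-i['cy'],u-i['cx']); z=d[v,u]
    c=np.array([np.tan(th)*np.cos(ph)*z,np.tan(th)*np.sin(ph)*z,z]); t=T[:3,:3]@c+T[:3,3]
    print((u,v),z,'tool',t,'world',Rt@t+o['ee_pos'])
E
```

```text
[[ 0.0005 -0.9618 -0.2739  0.0693]
 [ 1.      0.0002  0.0011 -0.0005]
 [-0.001  -0.2739  0.9618 -0.1656]
 [ 0.      0.      0.      1.    ]] 297.3186396354542 256.54905882675894 193.07079520782094
(257, 180) 0.14686142 tool [ 0.0353 -0.0001 -0.0226] world [0.597  0.2606 0.0797]
(257, 210) 0.15099983 tool [ 0.0196 -0.0001 -0.0228] world [0.596  0.245  0.0798]
(257, 225) 0.15279324 tool [ 0.0116 -0.0001 -0.0232] world [0.5955 0.2369 0.0803]
(257, 250) 0.12668014 tool [ 0.011  -0.0002 -0.0505] world [0.5954 0.2363 0.1076]
(257, 300) 0.12280767 tool [-0.0088 -0.0002 -0.0602] world [0.5942 0.2166 0.1172]
(150, 100) 0.2122421 tool [ 0.0803 -0.0827  0.0583] world [ 0.5175  0.3108 -0.0012]
(300, 140) 0.1422992 tool [ 0.0552  0.0208 -0.0217] world [0.6192 0.2791 0.0788]
(243, 245) 0.13251285 tool [ 0.0105 -0.0065 -0.0446] world [0.5891 0.2362 0.1017]
(271, 245) 0.13078016 tool [ 0.0112  0.006  -0.0462] world [0.6017 0.2362 0.1033]
(240, 300) 0.082923815 tool [ 0.0165 -0.0053 -0.0944] world [0.5907 0.2422 0.1515]
```

View pics/w2.png

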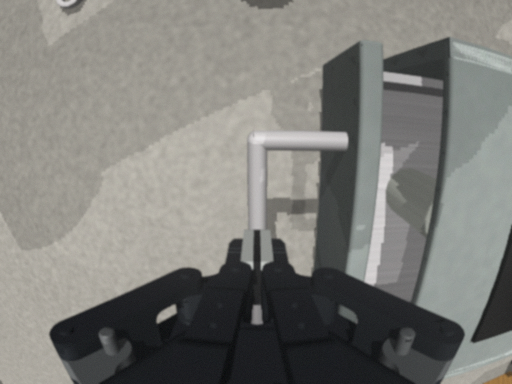

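```bash
python3 - <<'E'
from h import *
np.set_printoptions(precision=3,suppress=True)
a=np.radians(-3.65); X=np.array([np.cos(a),np.sin(a)]);Y=np.array([-X[1],X[0]]);C=np.array([.8023,.212])
for c in ['side','scene']:
    p,d=shot(c,c+'2.png');P=cloud(c,d).reshape(-1,3); l=np.c_[(P[:,:2]-C)@X,(P[:,:2]-C)@Y,P[:,2]]
    m=(l[:,0]>-.26)&(l[:,0]<-.19)&(abs(l[:,1])<.018)&(l[:,2]>.03)&(l[:,2]<.13); b=l[m]
    b=b[np.argsort(b[:,2])]; print(c,len(b));print(b[::max(1,len(b)//30)])
s=cv2.imread('pics/side2.png')[205:275,195:265]; cv2.imwrite('pics/c2.png',cv2.resize(s,(560,560),interpolation=cv2.INTER_NEAREST))
E
```

```text
side 170
[[-0.212 -0.009  0.074]
 [-0.213 -0.001  0.075]
 [-0.208  0.008  0.077]
 [-0.213  0.003  0.079]
 [-0.21   0.014  0.08 ]
 [-0.212  0.009  0.083]
 [-0.208  0.011  0.087]
 [-0.215  0.009  0.089]
 [-0.208  0.01   0.092]
 [-0.218  0.007  0.092]
 [-0.222  0.006  0.094]
 [-0.215  0.008  0.095]
 [-0.214  0.006  0.095]
 [-0.205  0.01   0.097]
 [-0.208  0.01   0.099]
 [-0.215  0.01   0.1  ]
 [-0.223  0.006  0.101]
 [-0.214  0.005  0.102]
 [-0.212  0.01   0.104]
 [-0.21   0.008  0.105]
 [-0.204  0.011  0.107]
 [-0.22   0.005  0.109]
 [-0.216  0.007  0.111]
 [-0.222  0.004  0.112]
 [-0.216  0.007  0.115]
 [-0.222  0.004  0.115]
 [-0.207  0.009  0.117]
 [-0.203  0.012  0.121]
 [-0.203  0.011  0.122]
 [-0.222  0.007  0.124]
 [-0.222  0.013  0.126]
 [-0.217  0.01   0.127]
 [-0.195  0.012  0.128]
 [-0.241  0.011  0.13 ]]
scene 111
[[-0.206 -0.013  0.069]
 [-0.205 -0.01   0.072]
 [-0.204 -0.008  0.073]
 [-0.205  0.012  0.074]
 [-0.203  0.001  0.075]
 [-0.203  0.018  0.076]
 [-0.204  0.006  0.077]
 [-0.202 -0.013  0.077]
 [-0.204  0.     0.078]
 [-0.206 -0.012  0.078]
 [-0.205  0.011  0.079]
 [-0.201 -0.016  0.08 ]
 [-0.207  0.013  0.081]
 [-0.203  0.008  0.082]
 [-0.201  0.008  0.087]
 [-0.196 -0.007  0.088]
 [-0.194 -0.001  0.089]
 [-0.194  0.002  0.091]
 [-0.2   -0.     0.092]
 [-0.206  0.011  0.092]
 [-0.203  0.009  0.093]
 [-0.195 -0.004  0.094]
 [-0.214  0.011  0.096]
 [-0.195  0.003  0.097]
 [-0.2    0.007  0.099]
 [-0.194  0.006  0.1  ]
 [-0.202  0.008  0.101]
 [-0.196 -0.     0.102]
 [-0.195  0.002  0.104]
 [-0.207  0.011  0.105]
 [-0.194 -0.003  0.106]
 [-0.199  0.     0.107]
 [-0.193  0.002  0.109]
 [-0.201  0.01   0.11 ]
 [-0.191  0.005  0.112]
 [-0.216  0.013  0.124]
 [-0.205  0.012  0.125]]
```

View pics/c2.png

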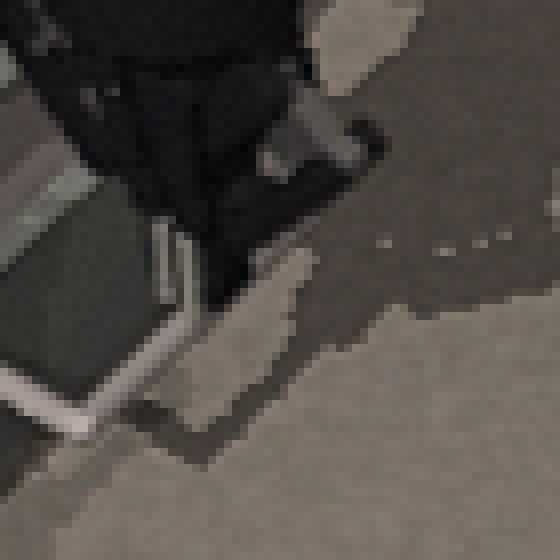

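The crop shows the shut finger tips ending on top of the bar, at about (185,315): they stop short of it. I open, go lower and close again.

```bash
python3 -m jog '[{"rotation":[0,0,0],"translation":[0,0,0],"grip":34},{"rotation":[0,0,0],"translation":[0,0,0],"grip":34},{"rotation":[0,0,0],"translation":[0,0,0],"grip":34},{"rotation":[0,0,0],"translation":[0,0,-10],"grip":34},{"rotation":[0,0,0],"translation":[0,0,-20],"grip":34},{"rotation":[0,0,0],"translation":[0,0,-20],"grip":34},{"rotation":[0,0,0],"translation":[0,0,-20],"grip":2},{"rotation":[0,0,0],"translation":[0,0,-20],"grip":2},{"rotation":[0,0,0],"translation":[0,0,-20],"grip":2},{"rotation":[0,0,0],"translation":[0,0,-20],"grip":2},{"rotation":[0,0,0],"translation":[0,0,-20],"grip":2}]' 60
```

```text
time: 6.1
ee_pos: [0.595, 0.2254, 0.0372]
tcp_rot: [180.0, -0.0, 86.3]
wrist_force: [-0.5, 0.2, -1.0]
opening: 0.0073
grasp_force: 58.5
```

```bash
python3 -m jog '[{"rotation":[0,0,0],"translation":[0,0,0],"grip":30},{"rotation":[0,0,0],"translation":[0,0,0],"grip":30},{"rotation":[0,0,0],"translation":[0,0,0],"grip":30},{"rotation":[0,0,0],"translation":[0,0,-10],"grip":30},{"rotation":[0,0,0],"translation":[0,0,-16],"grip":30},{"rotation":[0,0,0],"translation":[0,0,-16],"grip":30},{"rotation":[0,0,0],"translation":[0,0,-16],"grip":2},{"rotation":[0,0,0],"translation":[0,0,-16],"grip":2},{"rotation":[0,0,0],"translation":[0,0,-16],"grip":2},{"rotation":[0,0,0],"translation":[0,0,-16],"grip":2},{"rotation":[0,0,0],"translation":[0,0,-16],"grip":2}]' 60; python3 - <<'E'
from h import *
p,d=shot('side');q,e=shot('wrist')
cv2.imwrite('pics/c3.png',cv2.cvtColor(cv2.hconcat([cv2.resize(p[205:275,195:265],(400,400),interpolation=0),cv2.resize(q[130:380,130:380],(400,400))]),4))
E
```

```text
time: 7.2
ee_pos: [0.595, 0.2253, 0.0208]
tcp_rot: [-180.0, 0.0, 86.3]
wrist_force: [2.3, -0.5, 0.1]
opening: 0.0081
grasp_force: 58.3
```

View pics/c3.png

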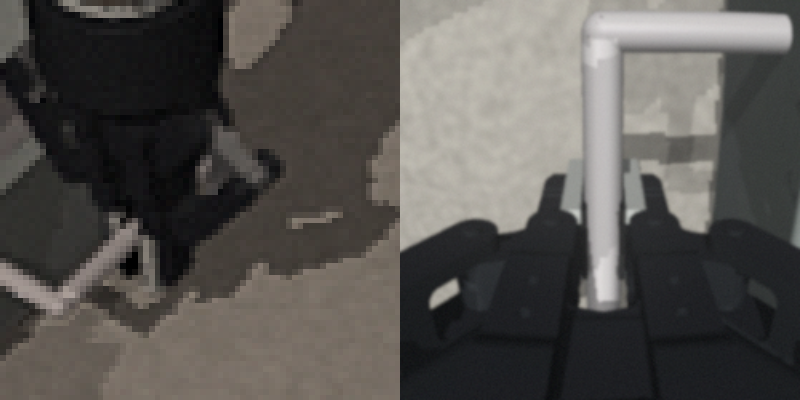

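Now the bar sits well inside the pads. Pull out along the cabinet's -x.

```bash
python3 -m jog '[{"rotation":[0,0,0],"translation":[-10,0.6,0],"grip":2},{"rotation":[0,0,0],"translation":[-25,1.6,0],"grip":2},{"rotation":[0,0,0],"translation":[-45,2.9,0],"grip":2},{"rotation":[0,0,0],"translation":[-65,4.1,0],"grip":2},{"rotation":[0,0,0],"translation":[-85,5.4,0],"grip":2},{"rotation":[0,0,0],"translation":[-105,6.7,0],"grip":2},{"rotation":[0,0,0],"translation":[-120,7.6,0],"grip":2},{"rotation":[0,0,0],"translation":[-132,8.4,0],"grip":2},{"rotation":[0,0,0],"translation":[-140,8.9,0],"grip":2},{"rotation":[0,0,0],"translation":[-144,9.2,0],"grip":2},{"rotation":[0,0,0],"translation":[-146,9.3,0],"grip":2},{"rotation":[0,0,0],"translation":[-146,9.3,0],"grip":2}]'
```

```text
time: 8.5
ee_pos: [0.4484, 0.2343, 0.0208]
tcp_rot: [-179.9, 0.0, 86.3]
wrist_force: [-2.6, -3.8, 0.6]
opening: 0.0083
grasp_force: 59.0
```

```bash
python3 -m jog '[{"rotation":[0,0,0],"translation":[-1,0,0],"grip":2},{"rotation":[0,0,0],"translation":[-2,0.1,0],"grip":2},{"rotation":[0,0,0],"translation":[-3,0.2,0],"grip":2},{"rotation":[0,0,0],"translation":[-4,0.2,0],"grip":2},{"rotation":[0,0,0],"translation":[-4,0.2,0],"grip":2}]'
```

```text
time: 9.0
ee_pos: [0.4462, 0.2345, 0.0209]
tcp_rot: [179.9, 0.0, 86.3]
wrist_force: [8.0, -5.6, -4.9]
opening: 0.0077
grasp_force: 58.7
```

```bash
python3 -m jog '[{"rotation":[0,0,0],"translation":[2,0,0],"grip":34},{"rotation":[0,0,0],"translation":[2,0,0],"grip":34},{"rotation":[0,0,0],"translation":[2,0,0],"grip":34},{"rotation":[0,0,0],"translation":[2,0,40],"grip":50},{"rotation":[0,0,0],"translation":[2,0,90],"grip":60},{"rotation":[0,0,0],"translation":[2,0,140],"grip":60},{"rotation":[0,0,0],"translation":[20,0,190],"grip":60},{"rotation":[0,0,0],"translation":[50,-20,230],"grip":60},{"rotation":[0,0,0],"translation":[80,-50,260],"grip":60},{"rotation":[0,0,0],"translation":[90,-65,270],"grip":60},{"rotation":[0,0,0],"translation":[90,-65,270],"grip":60},{"rotation":[0,0,0],"translation":[90,-65,270],"grip":60}]'
cat >> h.py <<'E'
from scipy.spatial.transform import Rotation as R
def wcloud(d,o):
    i=imaging.camera_info('wrist'); T=np.array(i['tool_from_camera']); f=192/np.tan(np.radians(i['vertical_fov'])/2)
    v,u=np.mgrid[:384,:512]; x=u-i['cx'];y=v-i['cy'];r=np.hypot(x,y)+1e-9;k=np.tan(r/f)/r
    P=np.stack([k*x*d,k*y*d,d],-1)@T[:3,:3].T+T[:3,3]
    return P@R.from_euler('xyz',o['tcp_rot'],degrees=True).as_matrix().T+np.array(o['ee_pos']), P
E
python3 - <<'E'
from h import *
np.set_printoptions(precision=3,suppress=True)
o=readout.get_obs(); p,d=shot('wrist','w4.png'); P,Tl=wcloud(d,o); np.save('w4.npy',P); print(o['ee_pos'],o['tcp_rot'])
for r in spotter.mark_of('wrist','mallet')[:2]: u,v=np.round(r['uv']).astype(int); print(r,P[v,u])
for r in spotter.spot_in('wrist','mallet')[:2]: print(r)
E
```

```text
time: 10.2
ee_pos: [0.5351, 0.1699, 0.2907]
tcp_rot: [-180.0, -0.0, 86.3]
wrist_force: [0.0, 0.5, -0.2]
opening: 0.0602
grasp_force: 0.0
[0.535 0.17  0.291] [-179.988   -0.023   86.259]
{'uv': [270.1, 112.3], 'confidence': 0.56} [0.556 0.236 0.085]
{'box': [301.1, 111.2, 82.4, 29.8], 'confidence': 0.87}
```

View pics/w4.png

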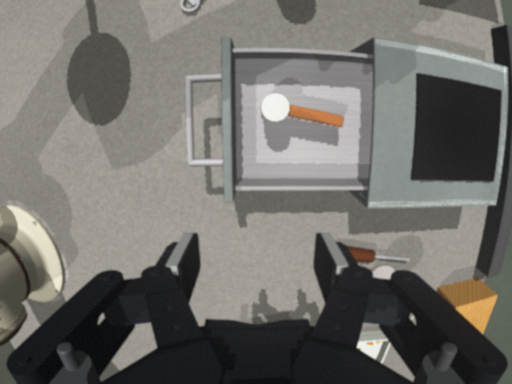

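The wrist view shows the open drawer: mallet head at (275,107), handle to (342,121).

```bash
python3 - <<'E'
from h import *
np.set_printoptions(precision=4,suppress=True)
P=np.load('w4.npy'); p=cv2.imread('pics/w4.png')[...,::-1].astype(int)
h=P[(P[...,2]>.08)&(abs(P[...,0]-.556)<.03)&(abs(P[...,1]-.236)<.03)]; c,r=cv2.minEnclosingCircle(h[:,:2].astype(np.float32)); print('head',c,r,np.median(h[:,2]),h[:,:2].mean(0),len(h))
m=(p[...,0]-p[...,2]>50)&(P[...,2]>.055)&(P[...,2]<.08)&(P[...,0]<.7)&(P[...,1]>.15); q=P[m]; print(len(q),np.median(q[:,2]))
rc=cv2.minAreaRect(q[:,:2].astype(np.float32)); print(rc); v=cv2.boxPoints(rc); print(v)
dd=np.array(rc[0])-np.array(c); print('dir',np.degrees(np.arctan2(dd[1],dd[0])),np.linalg.norm(dd))
vx=cv2.fitLine(q[:,:2].astype(np.float32),2,0,.01,.01).ravel(); print('line',np.degrees(np.arctan2(vx[1],vx[0])),vx)
# finger tips in tool frame
o=readout.get_obs(); Rt=R.from_euler('xyz',o['tcp_rot'],degrees=True).as_matrix(); T=(P-np.array(o['ee_pos']))@Rt
for uu in ((150,205),(310,365)):
    t=T[225:330,uu[0]:uu[1]].reshape(-1,3); t=t[(abs(t[:,1])<.08)&(t[:,2]<.02)&(t[:,2]>-.15)]; t=t[np.argsort(-t[:,2])]; print(t[:200:15])
E
```

```text
head (0.5596833229064941, 0.2421133816242218) 0.02084588259458542 0.45640676005593006 [0.5454 0.2399] 2328
605 0.06572252095378284
((0.6178896427154541, 0.22924846410751343), (0.015174826607108116, 0.07401777803897858), 76.09657287597656)
[[0.5801 0.2308]
 [0.652  0.213 ]
 [0.6556 0.2277]
 [0.5838 0.2455]]
dir -12.463297357279714 0.059611087629858214
line -13.9572935 [ 0.9705 -0.2412  0.6171  0.2293]
[[-0.0059 -0.0293 -0.0279]
 [-0.0014 -0.0292 -0.0297]
 [ 0.004  -0.0295 -0.0312]
 [ 0.0061 -0.0297 -0.0321]
 [-0.0081 -0.0292 -0.0327]
 [-0.0096 -0.0293 -0.0331]
 [ 0.01   -0.0347 -0.0337]
 [ 0.0098 -0.0305 -0.0343]
 [-0.0015 -0.0293 -0.035 ]
 [-0.0042 -0.0294 -0.0355]
 [ 0.01   -0.0312 -0.0361]
 [ 0.0102 -0.0321 -0.0365]
 [ 0.0059 -0.041  -0.037 ]
 [-0.0009 -0.0293 -0.0373]]
[[ 0.0007  0.0311 -0.0284]
 [-0.0001  0.0308 -0.0302]
 [-0.0054  0.0305 -0.0313]
 [-0.0093  0.0307 -0.0318]
 [ 0.0099  0.0337 -0.0326]
 [-0.0037  0.0305 -0.0333]
 [-0.0069  0.0307 -0.034 ]
 [-0.0054  0.0304 -0.0346]
 [ 0.0017  0.0303 -0.035 ]
 [ 0.0105  0.0351 -0.0353]
 [-0.0018  0.0304 -0.0359]
 [ 0.0101  0.0309 -0.0365]
 [-0.0075  0.0307 -0.037 ]
 [ 0.0064  0.0406 -0.0374]]
```

```bash
python3 - <<'E'
from h import *
P=np.load('w4.npy')
h=P[(P[...,2]>.08)&(P[...,2]<.095)&(abs(P[...,0]-.562)<.035)&(abs(P[...,1]-.242)<.035)]; c,r=cv2.minEnclosingCircle(h[:,:2].astype(np.float32)); print('head',c,r,np.median(h[:,2]),h[:,:2].mean(0),len(h)); print(readout.get_obs()['q'])
E
python3 -m jog '[{"rotation":[0,0,-8.5],"translation":[10,10,0],"grip":36},{"rotation":[0,0,-17],"translation":[20,20,0],"grip":36},{"rotation":[0,0,-25],"translation":[30,30,0],"grip":36},{"rotation":[0,0,-33],"translation":[40,40,0],"grip":36},{"rotation":[0,0,-41],"translation":[50,50,0],"grip":36},{"rotation":[0,0,-49],"translation":[60,60,0],"grip":36},{"rotation":[0,0,-57],"translation":[65,64,0],"grip":36},{"rotation":[0,0,-65],"translation":[65,64,0],"grip":36},{"rotation":[0,0,-73],"translation":[65,64,0],"grip":36},{"rotation":[0,0,-81],"translation":[65,64,-20],"grip":36},{"rotation":[0,0,-89],"translation":[65,64,-40],"grip":36},{"rotation":[0,0,-97],"translation":[65,64,-70],"grip":36},{"rotation":[0,0,-100],"translation":[65,64,-100],"grip":36},{"rotation":[0,0,-100],"translation":[65,64,-130],"grip":36},{"rotation":[0,0,-100],"translation":[65,64,-130],"grip":36},{"rotation":[0,0,-100],"translation":[65,64,-130],"grip":36}]'
```

```text
head (0.5625613331794739, 0.24234287440776825) 0.01796681620180607 0.08580565171739907 [0.56246145 0.24226164] 625
[1.77052637e+01 9.48556419e+00 2.44056847e+01 1.04988367e+02
 1.45535411e-02 1.11326736e+02]
time: 11.95
ee_pos: [0.613, 0.0803, 0.171]
tcp_rot: [-173.1, 1.2, 4.0]
wrist_force: [-0.2, 0.4, -0.1]
opening: 0.036
grasp_force: 0.0
```

```bash
python3 -m jog '[{"rotation":[0,0,8],"translation":[0,0,20],"grip":36},{"rotation":[0,0,16],"translation":[0,0,40],"grip":36},{"rotation":[0,0,24],"translation":[0,0,60],"grip":36},{"rotation":[0,0,32],"translation":[0,0,60],"grip":36},{"rotation":[0,0,40],"translation":[0,0,60],"grip":36},{"rotation":[0,0,40],"translation":[0,0,60],"grip":36},{"rotation":[0,0,40],"translation":[0,0,60],"grip":36}]'; python3 -c "
from h import *
print(readout.get_obs()['q'])"
```

```text
time: 12.65
ee_pos: [0.6141, 0.0808, 0.2329]
tcp_rot: [-173.1, 1.1, 43.8]
wrist_force: [-0.1, 0.0, 0.6]
opening: 0.0361
grasp_force: 0.0
[  5.13574428  21.9131469   32.72383338 105.98336795   4.74211826
 141.15378343]
```

```bash
python3 - <<'E'
from h import *
o=readout.get_obs(); R0=R.from_euler('xyz',o['tcp_rot'],degrees=True); Rt=R.from_euler('xyz',[180,0,166.4],degrees=True)
print((Rt*R0.inv()).as_rotvec(degrees=True), (np.array([.5994,.2334,.2])-o['ee_pos'])*1e3)
E
```

```text
[  3.45626092  -7.8236519  122.45136159] [-14.73632494 152.62164855 -32.90934186]
```

```bash
python3 -m jog '[{"rotation":[0.2,-0.5,8],"translation":[0,12,0],"grip":36},{"rotation":[0.5,-1,16],"translation":[-2,24,0],"grip":36},{"rotation":[0.7,-1.5,24],"translation":[-4,36,0],"grip":36},{"rotation":[0.9,-2,32],"translation":[-6,48,0],"grip":36},{"rotation":[1.1,-2.6,40],"translation":[-8,60,0],"grip":36},{"rotation":[1.4,-3.1,48],"translation":[-10,72,0],"grip":36},{"rotation":[1.6,-3.6,56],"translation":[-12,84,0],"grip":36},{"rotation":[1.8,-4.1,64],"translation":[-14,96,0],"grip":36},{"rotation":[2,-4.6,72],"translation":[-14.7,108,0],"grip":36},{"rotation":[2.3,-5.1,80],"translation":[-14.7,120,0],"grip":36},{"rotation":[2.5,-5.6,88],"translation":[-14.7,132,0],"grip":36},{"rotation":[2.7,-6.1,96],"translation":[-14.7,142,0],"grip":36},{"rotation":[2.9,-6.6,104],"translation":[-14.7,152.6,0],"grip":36},{"rotation":[3.2,-7.2,112],"translation":[-14.7,152.6,0],"grip":36},{"rotation":[3.4,-7.7,120],"translation":[-14.7,152.6,-10],"grip":36},{"rotation":[3.46,-7.82,122.45],"translation":[-14.7,152.6,-33],"grip":36},{"rotation":[3.46,-7.82,122.45],"translation":[-14.7,152.6,-63],"grip":36},{"rotation":[3.46,-7.82,122.45],"translation":[-14.7,152.6,-93],"grip":36},{"rotation":[3.46,-7.82,122.45],"translation":[-14.7,152.6,-93],"grip":36},{"rotation":[3.46,-7.82,122.45],"translation":[-14.7,152.6,-93],"grip":36}]'; python3 - <<'E'
from h import *
np.set_printoptions(precision=4,suppress=True)
o=readout.get_obs(); p,d=shot('wrist','w5.png'); P,T=wcloud(d,o); print(o['ee_pos'],o['tcp_rot'],o['q'])
h=P[(P[...,2]>.08)&(P[...,2]<.095)&(abs(P[...,0]-.562)<.035)&(abs(P[...,1]-.242)<.035)]
if len(h): print('head',cv2.minEnclosingCircle(h[:,:2].astype(np.float32)),len(h))
m=(p[...,0].astype(int)-p[...,2]>50)&(P[...,2]>.055)&(P[...,2]<.08)&(P[...,0]<.7)&(P[...,1]>.15)&(P[...,1]<.3); q=P[m]; print(len(q))
if len(q)>20: print(cv2.fitLine(q[:,:2].astype(np.float32),2,0,.01,.01).ravel(),cv2.minAreaRect(q[:,:2].astype(np.float32)))
E
```

```text
time: 14.65
ee_pos: [0.5992, 0.2328, 0.1406]
tcp_rot: [-180.0, -0.0, 166.5]
wrist_force: [0.4, 0.4, 0.3]
opening: 0.0358
grasp_force: 0.0
[0.5992 0.2328 0.1406] [-179.9977   -0.0008  166.4846] [21.2357 17.1334 16.6425 89.5112 -0.0015 34.7512]
head ((0.5621840953826904, 0.2424250692129135), 0.01828944869339466) 1745
1384
[ 0.9731 -0.2302  0.6169  0.2293] ((0.6182599067687988, 0.2290683537721634), (0.015397889539599419, 0.0729384645819664), 76.36568450927734)
```

View pics/w5.png

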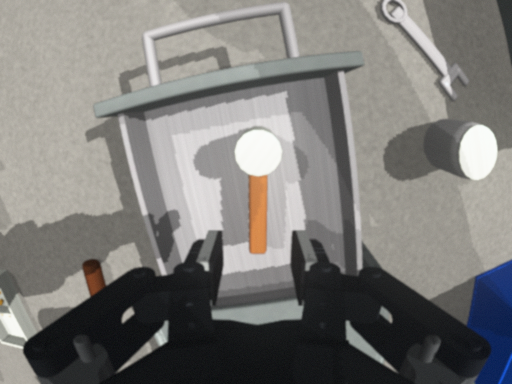

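The head (258,152) and handle (258,215) are lined up between the fingers. Down and grip.

```bash
python3 -m jog '[{"rotation":[0,0,0],"translation":[0,0,-30],"grip":36},{"rotation":[0,0,0],"translation":[0,0,-60],"grip":36},{"rotation":[0,0,0],"translation":[0,0,-90],"grip":36},{"rotation":[0,0,0],"translation":[0,0,-110],"grip":36},{"rotation":[0,0,0],"translation":[0,0,-122],"grip":36},{"rotation":[0,0,0],"translation":[0,0,-125],"grip":36},{"rotation":[0,0,0],"translation":[0,0,-125],"grip":36},{"rotation":[0,0,0],"translation":[0,0,-125],"grip":2},{"rotation":[0,0,0],"translation":[0,0,-125],"grip":2},{"rotation":[0,0,0],"translation":[0,0,-125],"grip":2},{"rotation":[0,0,0],"translation":[0,0,-125],"grip":2},{"rotation":[0,0,0],"translation":[0,0,-125],"grip":2}]' 110
```

```text
time: 15.9
ee_pos: [0.6005, 0.2334, 0.0168]
tcp_rot: [179.9, 0.1, 166.6]
wrist_force: [-0.3, -0.4, 6.1]
opening: 0.0136
grasp_force: 107.3
```

```bash
python3 -m jog '[{"rotation":[0,0,0],"translation":[0,0,20],"grip":2},{"rotation":[0,0,0],"translation":[0,0,50],"grip":2},{"rotation":[0,0,0],"translation":[0,0,90],"grip":2},{"rotation":[0,0,0],"translation":[0,0,130],"grip":2},{"rotation":[0,0,0],"translation":[0,0,170],"grip":2},{"rotation":[0,0,0],"translation":[0,-30,200],"grip":2},{"rotation":[0,0,0],"translation":[0,-60,200],"grip":2},{"rotation":[0,0,0],"translation":[-20,-100,200],"grip":2},{"rotation":[0,0,0],"translation":[-40,-140,200],"grip":2},{"rotation":[0,0,0],"translation":[-60,-180,200],"grip":2},{"rotation":[0,0,0],"translation":[-80,-210,200],"grip":2},{"rotation":[0,0,0],"translation":[-100,-230,200],"grip":2},{"rotation":[0,0,0],"translation":[-100,-230,200],"grip":2},{"rotation":[0,0,0],"translation":[-100,-230,200],"grip":2}]'; python3 - <<'E'
from h import *
np.set_printoptions(precision=4,suppress=True)
o=readout.get_obs(); p,d=shot('wrist','w6.png'); P,T=wcloud(d,o); print(o['ee_pos'],o['tcp_rot'],o['wrist_force'],o['q'])
np.savez('w6.npz',P=P,T=T)
h=T[(T[...,0]>.0)&(T[...,0]<.08)&(abs(T[...,1])<.03)&(T[...,2]>-.09)&(T[...,2]<-.04)&(p.min(-1)>130)]
print(len(h), np.median(h[:,2]) if len(h) else '')
if len(h): 
  k=h[abs(h[:,2]-np.median(h[:,2]))<.006]; print(cv2.minEnclosingCircle(k[:,:2].astype(np.float32))); A=np.c_[k[:,:2],np.ones(len(k))]; print('tilt',np.degrees(np.linalg.lstsq(A,k[:,2],rcond=None)[0][:2]))
for c in('wrist','side','scene'):
    if c!='wrist': shot(c,c+'6.png')
    for t in ('pin_foot','jig'): print(c,t,[(np.round(r['uv'],1),round(r['confidence'],2), P[int(r['uv'][1]),int(r['uv'][0])] if c=='wrist' else '') for r in spotter.mark_of(c,t)[:2]])
# triangulate
def ray(c,uv):
    E=np.array(imaging.camera_info(c)['extrinsics'])[:3,3]; v=world(c,None,uv,1.)-E; return E,v/np.linalg.norm(v)
def tri(rs):
    A=sum(np.eye(3)-np.outer(v,v) for _,v in rs); b=sum((np.eye(3)-np.outer(v,v))@e for e,v in rs); return np.linalg.solve(A,b)
print('foot tri',tri([ray('scene',(215,147.7)),ray('side',(341.4,160.1))]))
E
```

```text
time: 17.3
ee_pos: [0.4996, 0.0026, 0.2156]
tcp_rot: [180.0, 0.1, 166.5]
wrist_force: [0.6, -0.1, -1.9]
opening: 0.0143
grasp_force: 108.0
[0.4996 0.0026 0.2156] [179.9757   0.0879 166.5243] [ 0.6357 -0.1223 -1.9101] [ 0.2935 -1.8662  3.9152 95.6903  0.0027 13.7692]
8171 -0.06889529283460828
((0.034160759299993515, -0.0021964588668197393), 0.023523608222603798)
tilt [0.6513 0.1987]
wrist pin_foot []
wrist jig [(array([112.2, 199.9]), 0.66, array([ 0.4849, -0.1699,  0.0721])), (array([ 69.7, 300.3]), 0.23, array([ 0.6476, -0.376 ,  0.0179]))]
side pin_foot [(array([342.5, 160.2]), 0.91, ''), (array([333.6, 179.6]), 0.72, '')]
side jig [(array([336.8, 179.2]), 0.8, '')]
scene pin_foot [(array([213.1, 150.2]), 0.7, '')]
scene jig [(array([215.8, 169.1]), 0.9, '')]
foot tri [ 0.4826 -0.2106  0.0833]
```

View pics/w6.png

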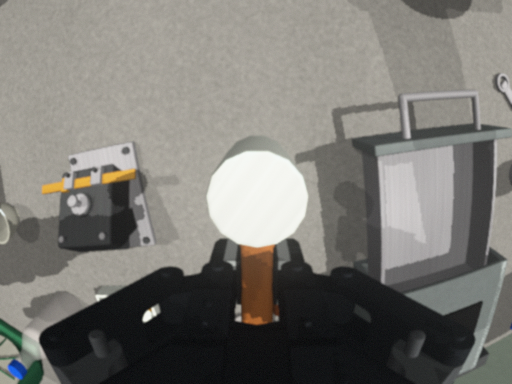

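The head is held flush, with the jig's pin visible at (79,202). (I have now viewed 11 pictures, one over the limit of 10, so from here on I use numbers only.) Next, the pin geometry and the held head from the depth data.

```bash
python3 - <<'E'
from h import *
np.set_printoptions(precision=4,suppress=True)
z=np.load('w6.npz');P,T=z['P'],z['T']
k=T[(abs(T[...,2]+.0689)<.004)]; k=k[(k[:,0]>.012)&(k[:,0]<.07)&(abs(k[:,1])<.03)]
# white head only: top half of circle (x>head centre)
f=k[k[:,0]>.035]; 
from scipy.spatial import ConvexHull
hb=f[ConvexHull(f[:,:2]).vertices][:,:2]; hb=hb[hb[:,0]>.037]
s=np.linalg.lstsq(np.c_[2*hb,np.ones(len(hb))],(hb**2).sum(1),rcond=None)[0]; print('head in tool',s[:2],'r',np.sqrt(s[2]+s[0]**2+s[1]**2))
Q=P[150:260,30:160].reshape(-1,3); Q=Q[(Q[:,0]>.4)&(Q[:,0]<.6)&(Q[:,1]>-.3)&(Q[:,1]<-.12)]
for lo,hi in ((.006,.018),):
    b=Q[(Q[:,2]>lo)&(Q[:,2]<hi)]; r=cv2.minAreaRect(b[:,:2].astype(np.float32)); print('base',r)
s=Q[Q[:,2]>.03]; rng=np.random.default_rng(1); best=(0,)
for _ in range(2000):
    a=s[rng.choice(len(s),3,False)]; n=np.cross(a[1]-a[0],a[2]-a[0]); L=np.linalg.norm(n)
    if L<1e-6: continue
    n/=L; n*=np.sign(n[2]); m=abs((s-a[0])@n)<.002
    if abs(np.arccos(n[2])-.56)<.1 and m.sum()>best[0]: best=(m.sum(),m)
q=s[best[1]]; n=np.linalg.svd(q-q.mean(0))[2][2]; n*=np.sign(n[2]); print('plane',len(q),len(s),n,np.arccos(n[2]),np.degrees(np.arctan2(-n[1],-n[0])),'top',s[:,2].max())
yaw=np.radians(-6.5); n=np.array([-np.sin(.56)*np.cos(yaw),-np.sin(.56)*np.sin(yaw),np.cos(.56)])
ey=np.array([-np.sin(yaw),np.cos(yaw),0]); ex=np.cross(ey,n); F=np.array([.4826,-.2106,.0833])
l=np.c_[(s-F)@ex,(s-F)@ey,(s-F)@n]; near=l[(np.hypot(l[:,0],l[:,1])<.03)]
print('slope h ring',np.median(l[(np.hypot(l[:,0],l[:,1])>.016)&(l[:,0]>0)&(l[:,0]<.035)&(abs(l[:,1])<.035)][:,2]))
t=near[np.argsort(-near[:,2])]; print(t[:60:3])
print(n,ex,ey)
E
```

```text
head in tool [0.0394 0.    ] r 0.017801699092224333
base ((0.495052307844162, -0.21267138421535492), (0.1115511804819107, 0.15042579174041748), 83.8991928100586)
plane 3122 5899 [-0.4999  0.0563  0.8642] 0.5271531107041095 -6.425050427263381 top 0.10441708589255898
slope h ring -0.004936727699825076
[[ 0.001  -0.0027  0.0211]
 [-0.0013 -0.0015  0.0209]
 [ 0.0013  0.0003  0.0209]
 [-0.0024 -0.0002  0.0207]
 [-0.0002 -0.0018  0.0204]
 [-0.007   0.0022  0.0203]
 [-0.0097  0.0003  0.0201]
 [-0.0099 -0.0015  0.02  ]
 [-0.0008 -0.0054  0.0199]
 [ 0.0035  0.0012  0.0199]
 [-0.003  -0.0041  0.0198]
 [-0.0018 -0.004   0.0197]
 [ 0.0033 -0.0005  0.0197]
 [ 0.0017 -0.0038  0.0196]
 [-0.0057  0.0048  0.0195]
 [-0.0039  0.0002  0.0194]
 [-0.0049  0.0017  0.0194]
 [ 0.0023  0.0023  0.0193]
 [-0.0051  0.0001  0.0193]
 [-0.007   0.0045  0.0193]]
[-0.5278  0.0601  0.8473] [ 0.8418 -0.0959  0.5312] [0.1132 0.9936 0.    ]
```

```bash
cat >> h.py <<'E'
n_=np.array([-.5278,.0601,.8473]); ex_=np.array([.8418,-.0959,.5312]); ey_=np.array([.1132,.9936,0])
RS=np.c_[-ex_,ey_,-n_]; B=np.array([.470,-.2102,.0996])
E
python3 - <<'E'
from h import *
np.set_printoptions(precision=2,suppress=True)
o=readout.get_obs(); R0=R.from_euler('xyz',o['tcp_rot'],degrees=True)
print((R.from_matrix(RS)*R0.inv()).as_rotvec(degrees=True))
for s in (.06,.012,0):
    t=B+s*n_-RS@[.0394,0,-.009]; print(s,t*1e3,(t-o['ee_pos'])*1e3)
E
```

```text
[ -5.53 -31.63   6.69]
0.06 [ 476.25 -210.91  163.74] [ -23.5  -214.17  -50.94]
0.012 [ 501.58 -213.8   123.07] [   1.83 -217.06  -91.61]
0 [ 507.92 -214.52  112.9 ] [   8.17 -217.78 -101.78]
```

```bash
python3 -m jog '[{"rotation":[0,0,0],"translation":[-10,-30,0],"grip":2},{"rotation":[-0.5,-3.2,0.7],"translation":[-20,-65,0],"grip":2},{"rotation":[-1.1,-6.3,1.3],"translation":[-23,-100,0],"grip":2},{"rotation":[-1.7,-9.5,2],"translation":[-23.5,-135,0],"grip":2},{"rotation":[-2.2,-12.7,2.7],"translation":[-23.5,-165,0],"grip":2},{"rotation":[-2.8,-15.8,3.3],"translation":[-23.5,-190,0],"grip":2},{"rotation":[-3.3,-19,4],"translation":[-23.5,-205,0],"grip":2},{"rotation":[-3.9,-22.1,4.7],"translation":[-23.5,-214.2,0],"grip":2},{"rotation":[-4.4,-25.3,5.4],"translation":[-23.5,-214.2,-10],"grip":2},{"rotation":[-5,-28.5,6],"translation":[-23.5,-214.2,-25],"grip":2},{"rotation":[-5.53,-31.63,6.69],"translation":[-23.5,-214.2,-40],"grip":2},{"rotation":[-5.53,-31.63,6.69],"translation":[-23.5,-214.2,-51],"grip":2},{"rotation":[-5.53,-31.63,6.69],"translation":[-23.5,-214.2,-51],"grip":2},{"rotation":[-5.53,-31.63,6.69],"translation":[-23.5,-214.2,-51],"grip":2}]'; python3 - <<'E'
from h import *
np.set_printoptions(precision=4,suppress=True)
o=readout.get_obs(); Rt=R.from_euler('xyz',o['tcp_rot'],degrees=True).as_matrix()
face=o['ee_pos']+Rt@[.0394,0,-.009]; print(o['q'],o['ee_pos'],'axis err deg',np.degrees(np.arccos(-Rt[:,2]@n_)),'standoff',(face-B)@n_,(face-B)@ex_,(face-B)@ey_)
p,d=shot('wrist','w7.png'); P,T=wcloud(d,o); k=T[abs(T[...,2]+.0689)<.006]; k=k[(k[:,0]>.03)&(k[:,0]<.07)&(abs(k[:,1])<.03)]
A=np.c_[k[:,:2],np.ones(len(k))]; print('head tilt',np.degrees(np.linalg.lstsq(A,k[:,2],rcond=None)[0][:2]))
E
```

```text
time: 19.15
ee_pos: [0.4765, -0.2114, 0.1647]
tcp_rot: [180.0, 32.1, 173.5]
wrist_force: [-0.3, -0.2, -2.0]
opening: 0.014
grasp_force: 108.2
[-31.5638 -31.8659 -32.0373  60.2431  12.9997 -21.5834] [ 0.4765 -0.2114  0.1647] axis err deg nan standoff 0.060669730063918834 0.0007544191668206323 -0.0003920548304186226
head tilt [1.418  0.1547]<stdin>:4: RuntimeWarning: invalid value encountered in arccos
```

```bash
python3 -m jog '[{"rotation":[0,0,0],"translation":[10.6,-1.2,-16.9],"grip":2},{"rotation":[0,0,0],"translation":[18.5,-2.1,-29.7],"grip":2},{"rotation":[0,0,0],"translation":[24.3,-2.8,-39],"grip":2},{"rotation":[0,0,0],"translation":[27.8,-3.2,-44.6],"grip":2},{"rotation":[0,0,0],"translation":[27.8,-3.2,-44.6],"grip":2},{"rotation":[0,0,0],"translation":[27.8,-3.2,-44.6],"grip":2}]'; python3 - <<'E'
from h import *
np.set_printoptions(precision=4,suppress=True)
o=readout.get_obs(); Rt=R.from_euler('xyz',o['tcp_rot'],degrees=True).as_matrix()
face=o['ee_pos']+Rt@[.0394,0,-.009]; print('standoff',(face-B)@n_)
for c in ('side','scene'):
    p,d=shot(c,c+'8.png'); P=cloud(c,d).reshape(-1,3); l=np.c_[(P-B)@ex_,(P-B)@ey_,(P-B)@n_]
    m=(np.hypot(l[:,0],l[:,1])<.03)&(l[:,2]>-.03)&(l[:,2]<.03); b=l[m]; print(c,len(b))
    for h in np.arange(-.02,.024,.002):
        q=b[(b[:,2]>=h)&(b[:,2]<h+.002)]; print('%.3f %d'%(h,len(q)), np.round(np.hypot(q[:,0],q[:,1]).max()*1e3) if len(q) else '', end='; ')
E
```

```text
time: 19.8
ee_pos: [0.504, -0.2145, 0.1198]
tcp_rot: [180.0, 32.1, 173.5]
wrist_force: [0.0, 0.1, -2.7]
opening: 0.0145
grasp_force: 108.3
standoff 0.007884155682665579
side 305
-0.020 12 29.0; -0.018 17 29.0; -0.016 12 14.0; -0.014 4 16.0; -0.012 0 ; -0.010 1 5.0; -0.008 2 9.0; -0.006 1 7.0; -0.004 3 9.0; -0.002 2 9.0; -0.000 0 ; 0.002 0 ; 0.004 0 ; 0.006 1 14.0; 0.008 2 17.0; 0.010 6 18.0; 0.012 8 19.0; 0.014 6 18.0; 0.016 8 18.0; 0.018 9 19.0; 0.020 5 17.0; 0.022 7 19.0; scene 136
-0.020 4 30.0; -0.018 10 18.0; -0.016 1 1.0; -0.014 1 5.0; -0.012 3 5.0; -0.010 2 2.0; -0.008 2 8.0; -0.006 2 4.0; -0.004 3 7.0; -0.002 2 3.0; -0.000 0 ; 0.002 0 ; 0.004 0 ; 0.006 1 15.0; 0.008 5 21.0; 0.010 8 23.0; 0.012 8 21.0; 0.014 7 20.0; 0.016 7 19.0; 0.018 6 19.0; 0.020 4 18.0; 0.022 5 20.0;
```

The side and scene depth both show the button's top near 0 and the face at about +7 mm. Feel for contact gently.

```bash
python3 -m jog '[{"rotation":[0,0,0],"translation":[1.6,-0.2,-2.5],"grip":2},{"rotation":[0,0,0],"translation":[2.6,-0.3,-4.2],"grip":2},{"rotation":[0,0,0],"translation":[3.2,-0.4,-5.1],"grip":2},{"rotation":[0,0,0],"translation":[3.2,-0.4,-5.1],"grip":2}]'
```

```text
time: 20.3
ee_pos: [0.507, -0.2148, 0.114]
tcp_rot: [180.0, 32.1, 173.5]
wrist_force: [-0.3, -0.2, -2.6]
opening: 0.0141
grasp_force: 108.3
```

```bash
python3 -m jog '[{"rotation":[0,0,0],"translation":[0.5,-0.1,-0.8],"grip":2},{"rotation":[0,0,0],"translation":[0.5,-0.1,-0.8],"grip":2}]'
```

```text
time: 20.5
ee_pos: [0.5076, -0.215, 0.1133]
tcp_rot: [180.0, 32.1, 173.5]
wrist_force: [-0.5, 0.6, -1.6]
opening: 0.0142
grasp_force: 108.3
```

```bash
python3 -m jog '[{"rotation":[0,0,0],"translation":[0.5,-0.1,-0.8],"grip":2},{"rotation":[0,0,0],"translation":[0.5,-0.1,-0.8],"grip":2}]'
```

```text
time: 20.7
ee_pos: [0.5081, -0.2151, 0.1125]
tcp_rot: [180.0, 32.1, 173.5]
wrist_force: [-0.5, 0.4, -1.9]
opening: 0.0145
grasp_force: 108.3
```

```bash
python3 -m jog '[{"rotation":[0,0,0],"translation":[0.5,-0.1,-0.8],"grip":2},{"rotation":[0,0,0],"translation":[0.5,-0.1,-0.8],"grip":2}]'
```

```text
time: 20.9
ee_pos: [0.5087, -0.2152, 0.112]
tcp_rot: [180.0, 32.1, 173.5]
wrist_force: [-1.5, 1.5, -0.8]
opening: 0.0139
grasp_force: 108.8
```

```bash
python3 -m jog '[{"rotation":[0,0,0],"translation":[0.5,-0.1,-0.8],"grip":2},{"rotation":[0,0,0],"translation":[0.5,-0.1,-0.8],"grip":2}]'
```

```text
time: 21.1
ee_pos: [0.5092, -0.2153, 0.1113]
tcp_rot: [180.0, 32.1, 173.5]
wrist_force: [-4.2, 2.0, 2.8]
opening: 0.0144
grasp_force: 109.2
```

Contact felt (~7 N change) about 1.3 mm before the present pose. Back off 20 mm and strike at about 0.1 m/s to about 10 mm past contact, then retreat.

```bash
python3 -m jog '[{"rotation":[0,0,0],"translation":[-5.3,0.6,8.5],"grip":2},{"rotation":[0,0,0],"translation":[-10.6,1.2,16.9],"grip":2},{"rotation":[0,0,0],"translation":[-10.6,1.2,16.9],"grip":2},{"rotation":[0,0,0],"translation":[-10.6,1.2,16.9],"grip":2},{"rotation":[0,0,0],"translation":[-5.5,0.6,8.9],"grip":2},{"rotation":[0,0,0],"translation":[-0.5,0.1,0.8],"grip":2},{"rotation":[0,0,0],"translation":[4.6,-0.5,-7.4],"grip":2},{"rotation":[0,0,0],"translation":[4.6,-0.5,-7.4],"grip":2}]'; python3 -m jog '[{"rotation":[0,0,0],"translation":[-10.6,1.2,16.9],"grip":2},{"rotation":[0,0,0],"translation":[-21,2.4,34],"grip":2},{"rotation":[0,0,0],"translation":[-31,3.6,51],"grip":2},{"rotation":[0,0,0],"translation":[-31,3.6,51],"grip":2}]'; python3 - <<'E'
from h import *
np.set_printoptions(precision=4,suppress=True)
for c in ('side','scene'):
    p,d=shot(c,c+'9.png'); P=cloud(c,d).reshape(-1,3); l=np.c_[(P-B)@ex_,(P-B)@ey_,(P-B)@n_]
    m=(np.hypot(l[:,0],l[:,1])<.013)&(l[:,2]>-.03)&(l[:,2]<.03); b=l[m]; print(c,len(b),np.sort(b[:,2])[::-1][:8])
o=readout.get_obs(); p,d=shot('wrist','w9.png'); P,T=wcloud(d,o); k=T[abs(T[...,2]+.0689)<.008]; k=k[(k[:,0]>.03)&(k[:,0]<.07)&(abs(k[:,1])<.03)]
A=np.c_[k[:,:2],np.ones(len(k))]; print('head tilt',np.degrees(np.linalg.lstsq(A,k[:,2],rcond=None)[0][:2]),np.median(k[:,2]))
E
```

```text
time: 21.9
ee_pos: [0.5138, -0.2154, 0.1016]
tcp_rot: [179.9, 32.0, 173.5]
wrist_force: [-0.2, 0.9, -2.4]
opening: 0.0142
grasp_force: 108.5
time: 22.3
ee_pos: [0.483, -0.2126, 0.1571]
tcp_rot: [-179.9, 32.3, 173.5]
wrist_force: [0.8, 0.5, -1.8]
opening: 0.014
grasp_force: 108.3
side 53 [-0.0113 -0.0113 -0.0114 -0.0117 -0.0123 -0.0125 -0.0129 -0.013 ]
scene 26 [-0.013  -0.0134 -0.0141 -0.0142 -0.016  -0.0163 -0.0168 -0.0171]
head tilt [2.0255 0.088 ] -0.06928537914518798
```

The pin is 12 mm down and holds without load. Now turn the mallet upright and carry it to the bare bench at about (0.42, -0.02).

```bash
python3 - <<'E'
from h import *
o=readout.get_obs(); R0=R.from_euler('xyz',o['tcp_rot'],degrees=True)
print((R.from_euler('xyz',[180,0,166.5],degrees=True)*R0.inv()).as_rotvec(degrees=True),(np.array([.458,-.029,.10])-o['ee_pos'])*1e3)
E
python3 -m jog '[{"rotation":[0,0,0],"translation":[-5,20,20],"grip":2},{"rotation":[0.7,4,-0.9],"translation":[-10,50,30],"grip":2},{"rotation":[1.4,8,-1.7],"translation":[-15,80,30],"grip":2},{"rotation":[2.1,12,-2.6],"translation":[-20,110,30],"grip":2},{"rotation":[2.8,16,-3.4],"translation":[-25,135,25],"grip":2},{"rotation":[3.5,20,-4.3],"translation":[-25,160,15],"grip":2},{"rotation":[4.2,24,-5.1],"translation":[-25,175,0],"grip":2},{"rotation":[4.9,28,-6],"translation":[-25,183,-20],"grip":2},{"rotation":[5.55,31.7,-6.7],"translation":[-25,183,-40],"grip":2},{"rotation":[5.55,31.7,-6.7],"translation":[-25,183,-56],"grip":2},{"rotation":[5.55,31.7,-6.7],"translation":[-25,183,-56],"grip":2},{"rotation":[5.55,31.7,-6.7],"translation":[-25,183,-56],"grip":2}]'; python3 - <<'E'
from h import *
np.set_printoptions(precision=4,suppress=True)
o=readout.get_obs(); R0=R.from_euler('xyz',o['tcp_rot'],degrees=True)
print((R.from_euler('xyz',[180,0,166.5],degrees=True)*R0.inv()).as_rotvec(degrees=True))
p,d=shot('wrist','w10.png'); P,T=wcloud(d,o); k=P[P[...,2]>.12]; 
k=T[(abs(T[...,2]+.0689)<.006)&(p.min(-1)>150)]; k=k[(np.hypot(k[:,0]-.0394,k[:,1])<.016)]; m=k[:,0]>.03; k=k[m]
print('head tilt',np.degrees(np.linalg.lstsq(np.c_[k[:,:2],np.ones(len(k))],k[:,2],rcond=None)[0][:2]),len(k),np.median(k[:,2]))
for c in ('scene','side'):
    p,d=shot(c,c+'10.png'); Q=cloud(c,d).reshape(-1,3); m=np.hypot(Q[:,0]-.42,Q[:,1]+.02)<.06; q=Q[m&(d.ravel()>0)]; h=q[np.hypot(q[:,0]-.42,q[:,1]+.02)<.018]; print(c,'lowest above bench',np.sort(h[h[:,2]>.02][:,2])[:5], 'bench pts max<.06', q[q[:,2]<.06][:,2].max())
E
```

```text
[ 5.52318333 31.58189832 -6.77211791] [-24.67872252 183.05255356 -53.36244692]
time: 23.65
ee_pos: [0.4575, -0.029, 0.0979]
tcp_rot: [-180.0, -0.1, 166.6]
wrist_force: [0.7, 0.1, -1.9]
opening: 0.0139
grasp_force: 108.3
[-0.0211 -0.1243 -0.0943]
head tilt [-0.0353  0.072 ] 5645 -0.06902331542225659
scene lowest above bench [0.107  0.1072 0.1083 0.1084 0.1086] bench pts max<.06 0.003967097747505366
side lowest above bench [0.1081 0.109  0.1091 0.1095 0.1098] bench pts max<.06 0.005675132281995676
```

```bash
python3 -m jog '[{"rotation":[0,0,0],"translation":[0,0,-25],"grip":2},{"rotation":[0,0,0],"translation":[0,0,-55],"grip":2},{"rotation":[0,0,0],"translation":[0,0,-80],"grip":2},{"rotation":[0,0,0],"translation":[0,0,-95],"grip":2},{"rotation":[0,0,0],"translation":[0,0,-102],"grip":2},{"rotation":[0,0,0],"translation":[0,0,-103],"grip":2},{"rotation":[0,0,0],"translation":[0,0,-103],"grip":2}]'
```

```text
time: 24.5
ee_pos: [0.4583, -0.0292, -0.0033]
tcp_rot: [180.0, 0.0, 166.6]
wrist_force: [-0.4, -0.2, -2.6]
opening: 0.0139
grasp_force: 108.5
```

```bash
python3 -m jog '[{"rotation":[0,0,0],"translation":[0,0,-1],"grip":2},{"rotation":[0,0,0],"translation":[0,0,-2],"grip":2},{"rotation":[0,0,0],"translation":[0,0,-2],"grip":2}]'
```

```text
time: 24.8
ee_pos: [0.4579, -0.0292, -0.0061]
tcp_rot: [180.0, -0.0, 166.6]
wrist_force: [0.2, 0.3, -2.8]
opening: 0.014
grasp_force: 108.5
```

```bash
python3 -m jog '[{"rotation":[0,0,0],"translation":[0,0,-1],"grip":2},{"rotation":[0,0,0],"translation":[0,0,-1],"grip":2}]'
```

```text
time: 25.0
ee_pos: [0.4577, -0.0292, -0.0074]
tcp_rot: [180.0, -0.1, 166.6]
wrist_force: [0.4, -0.3, -1.7]
opening: 0.0143
grasp_force: 108.5
```

```bash
python3 -m jog '[{"rotation":[0,0,0],"translation":[0,0,-1],"grip":2},{"rotation":[0,0,0],"translation":[0,0,-1],"grip":2}]'
```

```text
time: 25.2
ee_pos: [0.4576, -0.0292, -0.0085]
tcp_rot: [-180.0, -0.1, 166.6]
wrist_force: [-0.7, 0.2, -2.1]
opening: 0.0139
grasp_force: 108.5
```

```bash
python3 -m jog '[{"rotation":[0,0,0],"translation":[0,0,-0.7],"grip":2},{"rotation":[0,0,0],"translation":[0,0,-0.7],"grip":2}]'
```

```text
time: 25.4
ee_pos: [0.4577, -0.0292, -0.0091]
tcp_rot: [180.0, -0.1, 166.6]
wrist_force: [-0.6, -0.1, -2.2]
opening: 0.0138
grasp_force: 108.7
```

```bash
python3 -m jog '[{"rotation":[0,0,0],"translation":[0,0,-0.8],"grip":2},{"rotation":[0,0,0],"translation":[0,0,-0.8],"grip":2}]'
```

```text
time: 25.6
ee_pos: [0.4578, -0.0292, -0.0093]
tcp_rot: [180.0, -0.0, 166.6]
wrist_force: [-2.2, 0.3, 4.9]
opening: 0.0141
grasp_force: 109.6
```

```bash
python3 -m jog '[{"rotation":[0,0,0],"translation":[0,0,-0.6],"grip":2},{"rotation":[0,0,0],"translation":[0,0,-0.6],"grip":2}]'
```

```text
time: 25.8
ee_pos: [0.458, -0.0292, -0.0094]
tcp_rot: [180.0, -0.0, 166.6]
wrist_force: [-2.9, -0.2, 8.7]
opening: 0.014
grasp_force: 110.3
```

On the bench. Ease off, open, and retreat straight up.

```bash
python3 -m jog '[{"rotation":[0,0,0],"translation":[0,0,0.8],"grip":2},{"rotation":[0,0,0],"translation":[0,0,0.8],"grip":16},{"rotation":[0,0,0],"translation":[0,0,0.8],"grip":20},{"rotation":[0,0,0],"translation":[0,0,0.8],"grip":26},{"rotation":[0,0,0],"translation":[0,0,0.8],"grip":36},{"rotation":[0,0,0],"translation":[0,0,0.8],"grip":40},{"rotation":[0,0,0],"translation":[0,0,0.8],"grip":40},{"rotation":[0,0,0],"translation":[0,0,20],"grip":40},{"rotation":[0,0,0],"translation":[0,0,50],"grip":40},{"rotation":[0,0,0],"translation":[0,0,90],"grip":40},{"rotation":[0,0,0],"translation":[0,0,140],"grip":40},{"rotation":[0,0,0],"translation":[0,0,180],"grip":40},{"rotation":[0,0,0],"translation":[0,0,200],"grip":40},{"rotation":[0,0,0],"translation":[0,0,200],"grip":40},{"rotation":[0,0,0],"translation":[0,0,200],"grip":40}]'; python3 - <<'E'
from h import *
np.set_printoptions(precision=4,suppress=True)
o=readout.get_obs(); p,d=shot('wrist','w11.png'); P,T=wcloud(d,o); h=P[(P[...,2]>.045)&(P[...,2]<.075)&(np.hypot(P[...,0]-.42,P[...,1]+.02)<.03)&(p.min(-1)>130)]
print(len(h),np.median(h[:,2]),h.mean(0),'tilt',np.degrees(np.linalg.lstsq(np.c_[h[:,:2],np.ones(len(h))],h[:,2],rcond=None)[0][:2]))
for c in ('side','scene'):
    p,d=shot(c,c+'11.png'); Pc=cloud(c,d).reshape(-1,3); l=np.c_[(Pc-B)@ex_,(Pc-B)@ey_,(Pc-B)@n_]
    b=l[(np.hypot(l[:,0],l[:,1])<.013)&(l[:,2]>-.03)&(l[:,2]<.03)]; print(c,'pin top',np.sort(b[:,2])[::-1][:4])
    hb=Pc[(abs(Pc[:,0]-.446)<.03)&(abs(Pc[:,1]-.235)<.03)&(Pc[:,2]>.06)&(Pc[:,2]<.09)]; print('handle x',np.median(hb[:,0]))
E
```

```text
time: 27.3
ee_pos: [0.4578, -0.0292, 0.1892]
tcp_rot: [180.0, -0.0, 166.6]
wrist_force: [0.3, 0.6, -0.5]
opening: 0.0404
grasp_force: 0.0
997 0.05982249205869625 [ 0.4195 -0.0203  0.0598] tilt [ 0.7555 -0.1374]
side pin top [-0.0091 -0.0099 -0.0102 -0.0107]
handle x 0.4495613350057824
scene pin top [-0.0129 -0.0138 -0.0145 -0.0151]
handle x 0.45413641917268965
```

```bash
python3 -c "
from workcell import bot
print(bot.job_done())"
```

```text
the job is handed in; nothing more can be done
None
```

I handed the job in at about 27 s: the drawer is out at its stop, the pin was struck at a commanded 0.1 m/s and measures about 12 mm down, and the mallet stands upright on the bare bench, let go. I don't know the verdict, since the hand-in returned none; I never measured the peak force of the blow or re-measured the bystanders; and I viewed 11 pictures, one over the limit of 10.

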